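# Pin the retaining bar of a coach transport cradle

### The job

Lock the blue model coach into its transport cradle for the journey: swing the retaining bar shut over the coach until it meets its stop, then take the red-headed pin from the wooden block and pass it down through the slotted upper ear, the eye of the bar's sliding tongue and the round hole in the lower ear, until its collar sits flat on the upper ear, and let go. The tongue is pushed back into the bar by an unknown amount, so feel for its eye with the pin's nose and draw it outward into line; press with a few newtons only, never force the pin, and leave the coach, the yellow paint pot, the tree and the tank wagon undisturbed.

Things in the scene. Friction and masses are not known exactly. Their poses are not given: they have to be found in the camera images.
- cradle: Plywood cradle fixed to the table, 132 x 228 mm (x, y), origin on the table under the coach's middle; z up, y from the two-eared steel bracket (-y) to the bar's hinge (+y). The coach lies along x, roof 46 mm up. Bracket: a C open to +y and -x, of two level ears 32 mm (x) by 78 mm (y -106 to -28), 6 mm thick. Nothing on it is above 70 mm except the bar's post (80 mm).
- lower_hole (a point): Centre of the lower ear's round hole, diameter 12 mm, at the ear's upper face: (0, -70, 48) mm in the cradle's frame. The lower ear lies 42 to 48 mm above the table.
- slot (a point): Middle of the upper ear's slot at the ear's upper face, (0, -56, 70) mm in the cradle's frame. The slot is 12 mm wide in x and runs from y = -76 to -36 mm; the ear lies 64 to 70 mm above the table.
- tongue_sleeve (a point): End of the bar's sleeve, 84 mm from the hinge axis, where the steel tongue comes out (20 mm wide, 52 to 60 mm up). Its eye, 11.5 mm wide, 29 mm from its end, starts 5 to 27 mm (unmeasured) nearer the hinge than the lower hole's axis (132 mm from the hinge). The tongue slides along the bar with 3.5 N friction, stays where left and draws out to 1 mm past that axis.
- bar_pivot (a point): point on the upright hinge axis of the retaining bar: (0, 62, 52) mm in the cradle's frame
- bar (a joint): Angle of the aluminium retaining bar, rad: 0 = shut at its stop (bar along the cradle's -y from the hinge, tongue between the ears, no further travel), growing as it swings toward the cradle's -x, to 1.25. A stiff hinge leaves it where it is put; turning it takes about 4 N at the post. The bar is 52 to 60 mm above the table, its end sleeve 50 to 62 mm.
- bar_post (a point): middle of the top of the black post, 12 mm in diameter, that stands 20 mm high on the bar (60 to 80 mm above the table), 45 mm from the hinge axis: push it to swing the bar
- pin: Loose steel pin, upright, 50 g; origin at its tip's centre, z up. Conical nose, 8 mm wide at the tip, 10 mm at 4 mm up; shank 10 mm wide to 34 mm; collar 22 mm wide, 34 to 37 mm; round red knob to grip, 16 mm wide, 37 to 69 mm. Tip height above the table: collar on the upper ear 36 mm, resting on the lower ear 48 mm, on the tongue 60 mm.
- pin_block: wooden block fixed to the table, 46 x 46 x 44 mm, origin under its centre; the pin stands in its round 12 mm through hole, collar on the top, tip 10 mm above the table: lift it at least 40 mm to clear
- coach: blue and grey model coach, 116 x 19 x 36 mm, lying in the cradle; leave it alone
- paint_pot_yellow: paint pot with yellow paint and white cap, 31 mm wide, 42 mm high, origin under its centre; leave it alone
- tree: dark green conical model tree, 45 x 39 x 61 mm, origin under its centre; leave it alone
- tank_wagon: dark grey tank wagon, 77 x 18 x 29 mm, origin under its centre; leave it alone
There are look-alikes about, which are no part of the job. Of the things shaped like the pin, the steel one is meant.

How it is judged:
On the way, in this order (a step that is already met when the one before it is completed fails the run):
1. the retaining bar is shut against its stop (angle under 0.03 rad) (value of joint bar below 0.03 rad), for 0.2 s.
2. the pin's nose is through the upper ear's slot and the tongue's eye, with the bar shut (value of joint bar below 0.03 rad and horizontal distance between pin and lower_hole below 0.034 m and z of pin in the frame of cradle below 0.0525 m), for 0.05 s.
At the end, for the whole second after the job is handed in: The bar is shut (under 0.03 rad) and the released pin stands still and upright (within 0.1 rad) through upper ear, eye and lower ear, its tip within 3 mm of the lower hole's axis and its collar within 2 mm of the upper ear (value of joint bar below 0.03 rad and horizontal distance between pin and lower_hole below 0.003 m and z of pin in the frame of cradle below 0.038 m and angle between pin's own z axis and vertical below 0.1 rad and linear speed of pin below 0.01 m/s); the robot touches nothing.
It fails at once if the pin is forced: more than 30 N between pin and cradle (its bracket, bar and tongue) (contact force between pin and cradle above 30 N).
It fails at once if the coach is pushed or lifted more than 8 mm (distance of coach from where it was at the start of the episode above 0.008 m).
It fails at once if the paint pot is moved more than 15 mm (distance of paint_pot_yellow from where it was at the start of the episode above 0.015 m).
It fails at once if the tree is moved more than 15 mm (distance of tree from where it was at the start of the episode above 0.015 m).
It fails at once if the tank wagon is moved more than 15 mm (distance of tank_wagon from where it was at the start of the episode above 0.015 m).
It also fails if it takes over 64 s, if anything falls off the work surface, if the arm or the gripper's body presses on something with over 40 N, if the wrist force passes 120 N, or if a joint passes its speed limit or range.

### The arm

A 6-joint arm with a two-finger parallel gripper is mounted at the origin on a cart in front of the work surface, level with it; the furniture and walls round the work are solid. World frame = base frame: x ahead of the robot, y to its left, z up, the work surface at z = 0. Lengths are in m, angles in rad, forces in N, time in s.
With the tool pointing down it reaches from about 0.25 to 0.775 m from the base axis. Payload 4 kg.
Tool frame: the origin (TCP) lies between the finger pads; the fingertips stand 25 mm ahead of it and the grasp point (between the pads) lies 6 mm ahead of it (robot.tip_reach is the z of the fingertips in the tool frame, in m); z points along the fingers, y is the line along which they close (so a half turn about z gives the same grasp; the last joint's range is limited). The gripper opens to 94 mm and grips with 3 to 60 N. Pads are 16 mm wide; open, the fingers measure 119 mm over their backs; the gripper's body (75 mm by 177 mm) begins 78 mm behind the grasp point.
Start: joints at [1.038, 0.087, 1.371, -0, 1.684, -0.103], TCP at [0.229, 0.5, 0.231] pointing down, gripper open.
Joint ranges: [-3.1, 3.1], [-0.76, 2.03], [0.27, 2.55], [-1.08, 4.22], [0.17, 2.65], [-2.57, 2.57]. Speed limits (rad/s): [2.79, 2.79, 3.14, 3.14, 3.14, 3.14].

### API

Orientations are given as [roll, pitch, yaw] about the fixed x, y, z axes, in that order (R = Rz(yaw) Ry(pitch) Rx(roll)).
In Python, from bench import robot gives the robot as it stands. The module is installed in compiled form; this text tells all that it offers.
- The arm moves only by the shell command python3 -m handwheel 'ROWS'. ROWS is JSON, a list of rows, each a list of 3 entries, a list of its own where there are three numbers: the turn, a rotation vector about the world's x, y, z in units of 90 degrees (1.0 is 90 degrees), then the shift along the world's x, y, z in units of 0.05 m (1.0 is 0.05 m), then the closure, from 0 (fully open) to 1 (shut). A call has 1 to 5 rows; each row shifts and turns the commanded pose from where the row before left it; what a row does not reach is not made up. A row lasts 1/10 s, in which the tool goes at most 50 mm and 8.59 degrees, less where a joint would pass 70% of its speed; a pose out of reach is approached as far as the arm can. A call with a number of a shift or a turn outside -1 to 1 is refused whole. A call with a gripper value outside its range is refused whole. The fingers move at their own pace and stop on an object; the grip force is fixed at half the most. Time passes only in rows, so rows that do not move let the fingers close. It gives the time, the measured TCP pose, the force, the opening and the grip force at its end, in the units of the state.
- robot.get_obs(): the state, without advancing time (a new reading comes with each control period).
- robot.snapshot(name): name is "scene" or "side" or "wrist"; returns (picture, depth): 480x640x3 uint8, red, green, blue; 480x640 float32, m along the optical axis (not along the pixel's ray), 0 where there is no reading.
- robot.calibration(name): a dict with "mtx" (3x3 intrinsics, pixels), "extrinsics" (4x4, takes a point from camera to world coordinates); the wrist camera has in their place "hand_eye" (4x4, takes a point from camera to tool coordinates, whose origin is the TCP and whose axes are the flange's). Camera axes: x right, y down, z forward; pixel columns grow to the right and rows downward; lengths in m; the calibration is good to about 2 mm. The wrist camera is an equidistant fisheye: a pixel r from the principal point sees the ray r / f radians off the axis. A picture is of the moment at which its call begins: read the wrist's pose just before it. calibration takes no time and is no camera call.
- robot.close_job(): hands the job in; it is judged then, once.
Trained networks look in the newest picture that a camera, given by its name, has taken for a name from the list of things; names that differ only in an ending like _2 or _b are one class to them, and where a whole thing is asked for, a point or a joint stands for the part that bears it (a point fixed in the world has none). Each returns a list of dicts, best first, with "p" (0 to 1); they miss things now and then, are a little off and sometimes report something else, mostly with a low value. They report only what shows in the picture. A call takes as long as a camera call. They do not tell look-alikes from the thing itself.
- robot.boxes_of(query, camera): "bbox" ([left, top, right, bottom] in pixels, round what is visible of it).
The state is a dict: "time": time; "joint_positions": joint angles; "qvel": joint speeds; "joint_torque": joint torques, N m; "tool_pos": TCP position; "ee_rot": TCP orientation; "wrist_force": force on the tool from outside, world axes, zero at the start; "wrist_torque": the same for the moment, N m; "width": finger opening in m; "finger_force": force on a finger pad.
Only numpy, scipy, OpenCV 4.12 (cv2) and the standard library are available. Lean on these libraries where they do the work, as an engineer would, in place of code of your own. Each camera call takes 0.05 s, during which the arm holds its last target. There are 200 camera calls.

## Working session

There is one attempt and no reset: what is moved stays moved. The work goes in short steps, Python scripts to look and compute and a shell command to move; the robot and the scene stay as the last step left them, time stands still between calls to the robot, and variables do not carry over. Pictures are saved under pics/ and viewed, at most 10 in all, crops included, and the job is handed in when it is done.

```bash
mkdir -p pics; cat > h.py <<'E'
import numpy as np,cv2
from bench import robot
def snap(cam,name=None):
    o=robot.get_obs(); p,d=robot.snapshot(cam)
    if name: cv2.imwrite(f'pics/{name}.png',p[:,:,::-1])
    return o,p,d
def world(cam,d):
    c=robot.calibration(cam);K=c['mtx'];T=np.array(c['extrinsics'])
    v,u=np.mgrid[:480,:640]
    P=np.stack([(u-K[0][2])/K[0][0]*d,(v-K[1][2])/K[1][1]*d,d],-1)
    return P@T[:3,:3].T+T[:3,3]
E
python3 - <<'E'
from h import *
for c in ['scene','side']:
    o,p,d=snap(c,c+'1'); W=world(c,d); np.save(c+'W.npy',W)
    print(c,np.array(robot.calibration(c)['extrinsics']).round(3).tolist())
    for q in ['cradle','bar','bar_post','pin','pin_block','coach','paint_pot_yellow','tree','tank_wagon']:
        for b in robot.boxes_of(q,c)[:4]:
            l,t,r,bb=[int(x) for x in b['bbox']]; m=W[(t+bb)//2,(l+r)//2]
            print(q,round(b['p'],2),[l,t,r,bb],m.round(3))
print(robot.get_obs())
E
```

```text
scene [[0.827, -0.381, 0.414, 0.208], [-0.563, -0.572, 0.597, -0.573], [0.01, -0.727, -0.687, 0.66], [0.0, 0.0, 0.0, 1.0]]
cradle 0.83 [227, 176, 349, 271] [0.572 0.049 0.012]
bar 0.67 [263, 197, 309, 225] [0.576 0.062 0.031]
bar 0.62 [251, 176, 272, 230] [0.533 0.077 0.06 ]
bar_post 0.77 [255, 181, 273, 232] [0.533 0.067 0.06 ]
pin 0.82 [372, 269, 386, 304] [ 0.59  -0.196  0.053]
pin 0.76 [321, 343, 336, 377] [ 0.446 -0.26   0.051]
pin 0.75 [392, 328, 408, 360] [ 0.55  -0.293  0.045]
pin_block 0.65 [333, 303, 369, 350] [ 0.512 -0.227  0.042]
coach 0.79 [261, 196, 306, 226] [0.569 0.06  0.036]
coach 0.15 [229, 177, 346, 274] [0.57  0.05  0.008]
paint_pot_yellow 0.79 [253, 350, 276, 383] [ 0.371 -0.213  0.04 ]
tree 0.94 [417, 259, 435, 288] [ 0.689 -0.203  0.03 ]
tank_wagon 0.88 [362, 209, 393, 240] [ 0.708 -0.051  0.017]
side [[0.864, -0.296, 0.407, 0.186], [-0.504, -0.518, 0.692, -0.658], [0.006, -0.803, -0.596, 0.577], [0.0, 0.0, 0.0, 1.0]]
cradle 0.92 [250, 180, 365, 272] [0.576 0.054 0.01 ]
bar 0.82 [261, 185, 292, 228] [0.521 0.072 0.062]
bar_post 0.71 [264, 184, 293, 229] [0.52
[... 697 characters left out ...]
1.0, 'joint_positions': array([ 1.03788689e+00,  8.71642397e-02,  1.37066282e+00,  2.85856121e-06,
        1.68362700e+00, -1.03103652e-01]), 'qvel': array([-5.85424331e-04, -2.40906069e-03, -6.40880502e-05, -2.34973815e-04,
        6.91144911e-04,  3.70710080e-04]), 'joint_torque': array([-2.60697325e-04, -3.40056467e+01, -3.02602565e+01,  7.18821120e-02,
        2.38128612e-02,  1.31934127e-05]), 'tool_pos': array([0.22919642, 0.49998923, 0.23054433]), 'ee_rot': array([3.14145450e+00, 1.14392806e-05, 2.71178719e+00]), 'wrist_force': array([0.76398543, 0.73094317, 0.11291696]), 'wrist_torque': array([-0.00786304, -0.0232836 , -0.05293988]), 'finger_force': 0.0, 'width': 0.09390054933342797}
```

View pics/scene1.png

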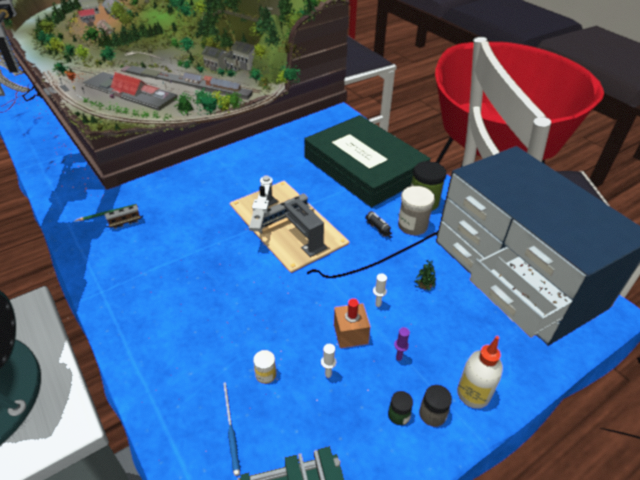

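View pics/side1.png

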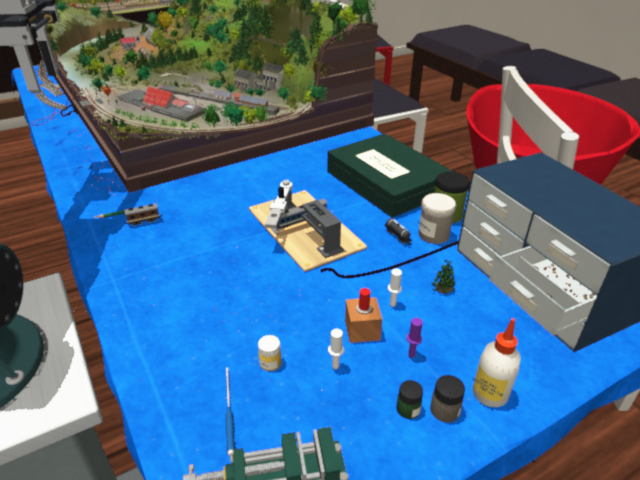

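The scene view shows the cradle round (290,225) with the bar swung open, and the red-headed pin in its block at (352,325). The white and purple pins are look-alikes. Next I'll fit the poses.

```bash
python3 - <<'E'
from h import *
for c in ['scene','side']:
    p=cv2.imread(f'pics/{c}1.png');W=np.load(c+'W.npy')
    hsv=cv2.cvtColor(p,cv2.COLOR_BGR2HSV).astype(int)
    roi=np.zeros((480,640),bool);roi[165:285,215:380]=1
    wood=roi&(hsv[...,0]>8)&(hsv[...,0]<30)&(hsv[...,1]>50)&(hsv[...,2]>120)&(W[...,2]<.03)
    n,l,st,_=cv2.connectedComponentsWithStats(wood.astype(np.uint8)); 
    P=W[wood]; print(c,wood.sum(),'z',np.median(P[:,2]),cv2.minAreaRect((P[:,:2]*1000).astype(np.float32)), np.percentile(P[:,:2],[1,99],axis=0).round(3).tolist())
    top=roi&(W[...,2]>.062)&(W[...,2]<.074); Q=W[top]; print('ear top',top.sum(),cv2.minAreaRect((Q[:,:2]*1000).astype(np.float32)),np.median(Q[:,2]))
    top=roi&(W[...,2]>.076)&(W[...,2]<.09); print('post',W[top].mean(0),top.sum())
    red=((hsv[...,0]<8)|(hsv[...,0]>172))&(hsv[...,1]>150)&(W[...,2]>.03)&(W[...,2]<.09)&(W[...,0]>.45)&(W[...,0]<.57)&(W[...,1]<-.18)&(W[...,1]>-.27)
    print('red',W[red].mean(0),W[red].min(0),W[red].max(0),red.sum())
    blk=np.zeros((480,640),bool);blk[295:355,325:385]=1;blk&=(W[...,2]>.039)&(W[...,2]<.047)&(W[...,1]<-.15)&(hsv[...,1]>60)&(hsv[...,0]<20)
    print('block',cv2.minAreaRect((W[blk][:,:2]*1000).astype(np.float32)))
    x=cv2.resize(p[165:290,215:380],None,fx=4.8,fy=4.8,interpolation=cv2.INTER_CUBIC);cv2.imwrite(f'pics/{c}c.png',x)
E
```

```text
scene 2880 z 0.0059129405412554625 ((575.6536865234375, 60.02220916748047), (130.42904663085938, 228.65219116210938), 0.7493484020233154) [[0.511, -0.053], [0.639, 0.17]]
ear top 655 ((568.8878173828125, -29.439407348632812), (64.19501495361328, 335.086669921875), 6.509795188903809) 0.06754270390740191
post [0.54705696 0.09689776 0.07765151] 19
red [ 0.52037626 -0.21757683  0.06864615] [ 0.5148695  -0.22317487  0.0486413 ] [ 0.52830155 -0.20812059  0.07964392] 154
block ((522.5323486328125, -214.64096069335938), (47.099369049072266, 44.33121871948242), 66.5156021118164)
side 2617 z 0.008286205517786915 ((572.4605712890625, 59.11843490600586), (132.40847778320312, 228.32177734375), 1.1143194437026978) [[0.508, -0.053], [0.636, 0.169]]
ear top 687 ((536.0917358398438, 46.48537063598633), (103.53540802001953, 181.41024780273438), 4.655955791473389) 0.06954753533763802
post [0.54303769 0.09587685 0.07934509] 26
red [ 0.51745735 -0.21868692  0.06918183] [ 0.51138374 -0.22378952  0.05197743] [ 0.52609726 -0.20941617  0.08132388] 187
block ((519.2916259765625, -215.8453369140625), (48.74321365356445, 46.2691535949707), 65.75042724609375)
```

View pics/sidec.png

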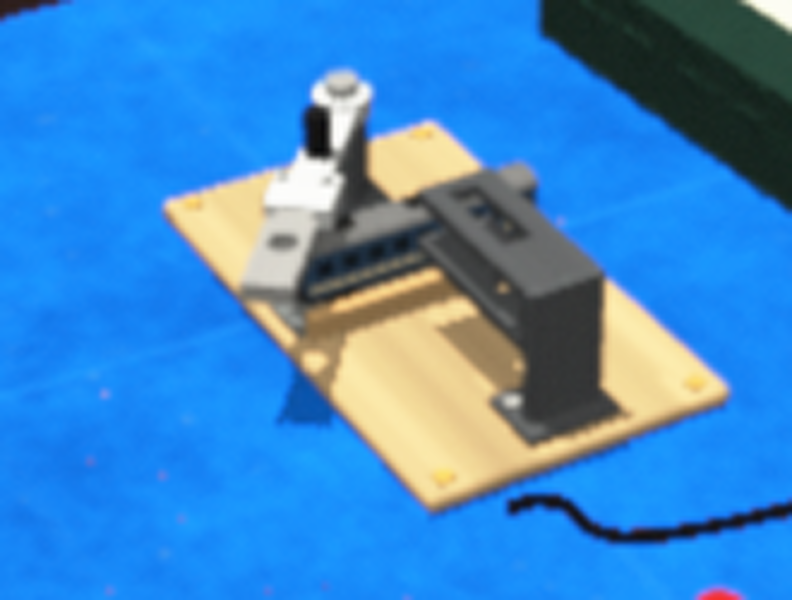

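The side crop shows the plywood board, with the dark bracket and its slot near crop (495,210). The bar points to -x with its black post near (318,130), and the tongue eye is at (283,240). I'll move above it with the fingers aligned to the cradle, then look from the wrist.

```bash
python3 -m handwheel '[[[0,0,0.091],[0.5,-0.8,0],0.5],[[0,0,0.091],[0.5,-0.8,0],0.5],[[0,0,0.091],[0.5,-0.8,0],0.5],[[0,0,0.011],[0.55,-0.8,0],0.5],[[0,0,0],[0.55,-0.8,0],0.5]]'
python3 -m handwheel '[[[0,0,0],[0.55,-0.8,0],1],[[0,0,0],[0.55,-0.8,0],1],[[0,0,0],[0.55,-0.8,-0.2],1],[[0,0,0],[0.55,-0.8,-0.2],1],[[0,0,0],[0,0,0],1]]'
python3 - <<'E'
from h import *
o,p,d=snap('wrist','w1'); o=robot.get_obs();print(o['tool_pos'],o['ee_rot'],o['joint_positions'].round(2))
c=robot.calibration('wrist');print(c); np.save('w1d.npy',d)
for q in ['bar_post','cradle','bar','coach','pin']:print(q,[(b['bbox'],b['p']) for b in robot.boxes_of(q,'wrist')[:3]])
E
```

```text
time: 1.5
tool_pos: [0.3571, 0.3033, 0.2308]
ee_rot: [3.141, 0.001, -3.141]
wrist_force: [1.0, 0.3, 0.0]
width: 0.0576
finger_force: 0.0
time: 2.0
tool_pos: [0.4682, 0.14, 0.2087]
ee_rot: [-3.139, -0.002, 3.133]
wrist_force: [-0.1, 0.2, -0.1]
width: 0.0173
finger_force: 0.0
[0.46708063 0.14246592 0.20944432] [-3.14126817e+00 -2.37840573e-03  3.13556696e+00] [ 0.18 -0.04  1.55  0.    1.64 -1.38]
{'mtx': array([[371.64829954,   0.        , 318.77050158],
       [  0.        , 371.64829954, 239.95732433],
       [  0.        ,   0.        ,   1.        ]]), 'hand_eye': array([[-7.91847489e-04, -9.69563621e-01, -2.44838228e-01,
         6.93742656e-02],
       [ 9.99999678e-01, -7.35411188e-04, -3.21923988e-04,
         6.79888986e-04],
       [ 1.32069015e-04, -2.44838404e-01,  9.69563891e-01,
        -1.53816925e-01],
       [ 0.00000000e+00,  0.00000000e+00,  0.00000000e+00,
         1.00000000e+00]])}
bar_post [([187.0, 249.2, 328.2, 349.5], 0.76)]
cradle [([141.2, 250.7, 352.9, 353.2], 0.78), ([242.2, 274.4, 259.9, 314.8], 0.47)]
bar [([188.2, 249.1, 326.0, 353.1], 0.65)]
coach [([8.1, 245.5, 57.1, 306.1], 0.28)]
pin [([0.0, 270.0, 23.0, 291.7], 0.8), ([0.0, 206.8, 18.5, 225.6], 0.7)]
```

View pics/w1.png

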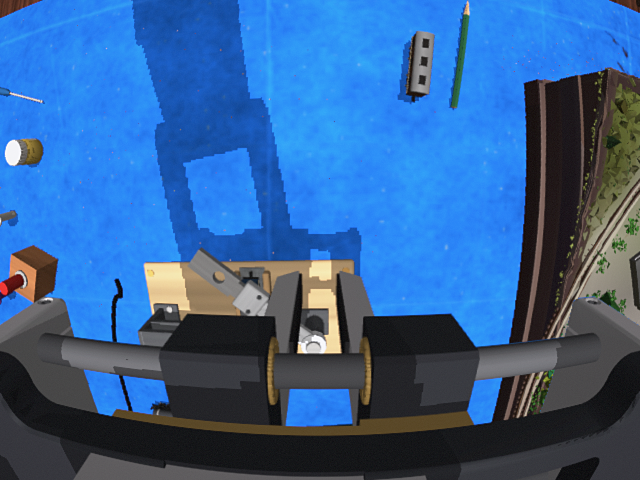

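The wrist camera looks toward world -x, so the post is hidden behind a finger and the bracket sits at (160,320). I'll shift +x for a clear look down.

```bash
python3 -m handwheel '[[[0,0,0],[0.85,-0.4,0.2],1],[[0,0,0],[0.85,-0.4,0.2],1],[[0,0,0],[0.85,-0.4,0],1],[[0,0,0],[0.85,-0.4,0],1],[[0,0,0],[0,0,0],1]]'
cat >> h.py <<'E'
from scipy.spatial.transform import Rotation as R
def wcam(o):
    c=robot.calibration('wrist');T=np.eye(4);T[:3,:3]=R.from_euler('xyz',o['ee_rot']).as_matrix();T[:3,3]=o['tool_pos']
    return c['mtx'],T@np.array(c['hand_eye'])
def wworld(o,d):
    K,T=wcam(o);v,u=np.mgrid[:480,:640];x=(u-K[0][2])/K[0][0];y=(v-K[1][2])/K[1][1];r=np.hypot(x,y)+1e-9
    ray=np.stack([np.sin(r)*x/r,np.sin(r)*y/r,np.cos(r)],-1)
    P=ray/ray[...,2:]*d[...,None]
    return P@T[:3,:3].T+T[:3,3]
def wray(o,u,v,z):
    K,T=wcam(o);x=(u-K[0][2])/K[0][0];y=(v-K[1][2])/K[1][1];r=np.hypot(x,y)+1e-9
    a=T[:3,:3]@np.array([np.sin(r)*x/r,np.sin(r)*y/r,np.cos(r)]);return T[:3,3]+a*(z-T[2,3])/a[2]
E
python3 - <<'E'
from h import *
o,p,d=snap('wrist','w2');print(o['tool_pos'],o['ee_rot'])
W=wworld(o,d);np.save('w2W.npy',W);import pickle;pickle.dump(o,open('w2o.pkl','wb'))
for q in ['bar_post','cradle','bar','coach','pin']:print(q,[(b['bbox'],b['p']) for b in robot.boxes_of(q,'wrist')[:3]])
E
```

```text
time: 2.8
tool_pos: [0.6397, 0.0636, 0.2268]
ee_rot: [-3.141, -0.003, 3.14]
wrist_force: [-0.3, 0.5, -1.7]
width: 0.0003
finger_force: 0.0
[0.63968605 0.06362974 0.22676551] [-3.14052102 -0.00316862  3.13968181]
bar_post [([269.7, 52.7, 413.4, 169.5], 0.65)]
cradle [([201.6, 49.8, 426.4, 223.4], 0.97)]
bar [([268.2, 50.1, 410.4, 171.9], 0.59)]
coach [([319.2, 117.0, 340.5, 213.4], 0.6)]
pin [([59.9, 178.0, 104.3, 196.3], 0.9), ([32.0, 108.5, 64.2, 131.0], 0.84), ([0.2, 150.8, 40.0, 169.4], 0.62)]
```

View pics/w2.png

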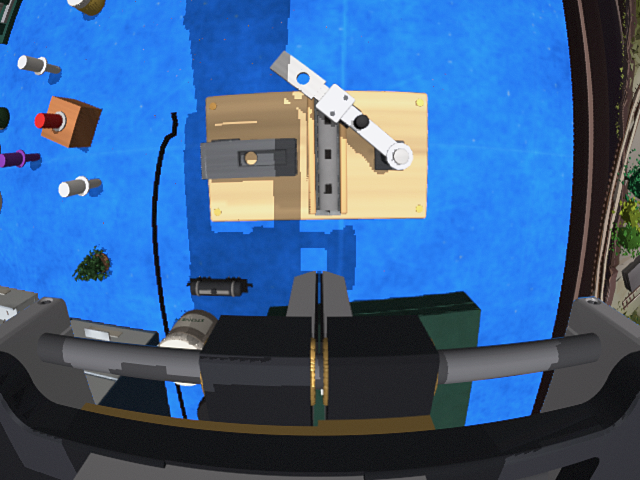

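The wrist view shows everything: post (361,121), hinge (400,155), tongue eye (303,78), slot near (265,157) and the lower hole seen through it at (251,158).

```bash
python3 - <<'E'
from h import *;import pickle
o=pickle.load(open('w2o.pkl','rb'));W=np.load('w2W.npy');p=cv2.imread('pics/w2.png')
hsv=cv2.cvtColor(p,cv2.COLOR_BGR2HSV).astype(int)
roi=np.zeros((480,640),bool);roi[85:225,195:435]=1
wood=roi&(hsv[...,0]>8)&(hsv[...,0]<30)&(hsv[...,1]>50)&(W[...,2]<.03)
print('board',cv2.minAreaRect((W[wood][:,:2]*1000).astype(np.float32)),np.median(W[wood][:,2]))
roi=np.zeros((480,640),bool);roi[130:190,195:305]=1
ear=roi&(W[...,2]>.064)&(W[...,2]<.076);print('ear',cv2.minAreaRect((W[ear][:,:2]*1000).astype(np.float32)),np.median(W[ear][:,2]))
for n,u,v,z in [('hole',251,158,.048),('slotL',238,158,.07),('slotR',288,157,.07),('post',361,121,.08),('hinge',400,155,.062),('eye',303,78,.06)]:print(n,wray(o,u,v,z).round(4),W[v,u].round(4))
a=wray(o,303,78,.06);h=wray(o,400,155,.062);q=wray(o,361,121,.08);print('eye-hinge',np.hypot(*(a-h)[:2]),'post-hinge',np.hypot(*(q-h)[:2]))
red=((hsv[...,0]<8)|(hsv[...,0]>172))&(hsv[...,1]>150);red[:, 110:]=0;red[:90]=0;red[150:]=0
print('red',W[red].mean(0),W[red].min(0),W[red].max(0))
cv2.imwrite('pics/w2c.png',cv2.resize(p[40:230,190:440],None,fx=3,fy=3,interpolation=cv2.INTER_CUBIC))
E
```

```text
board ((576.001708984375, 61.89150619506836), (132.06243896484375, 226.6888427734375), 0.7606221437454224) 0.007670645516549807
ear ((577.366455078125, 3.2742385864257812), (32.54262924194336, 82.27774047851562), 0.6768405437469482) 0.06953452040306696
hole [0.5777 0.0033 0.048 ] [ 0.5785 -0.0041  0.0076]
slotL [ 0.5769 -0.0039  0.07  ] [ 0.5769 -0.004   0.0694]
slotR [0.5771 0.0386 0.07  ] [0.5771 0.0386 0.0692]
post [0.5476 0.0981 0.08  ] [0.5477 0.0981 0.0805]
hinge [0.5748 0.1343 0.062 ] [0.5747 0.1333 0.0668]
eye [0.5085 0.0509 0.06  ] [ 0.4964  0.0483 -0.0019]
eye-hinge 0.10657470628424875 post-hinge 0.04528285652639698
red [ 0.52371897 -0.2089189   0.06873303] [ 0.51136562 -0.23211851  0.0436596 ] [ 0.53054218 -0.20415675  0.08055076]
```

View pics/w2c.png

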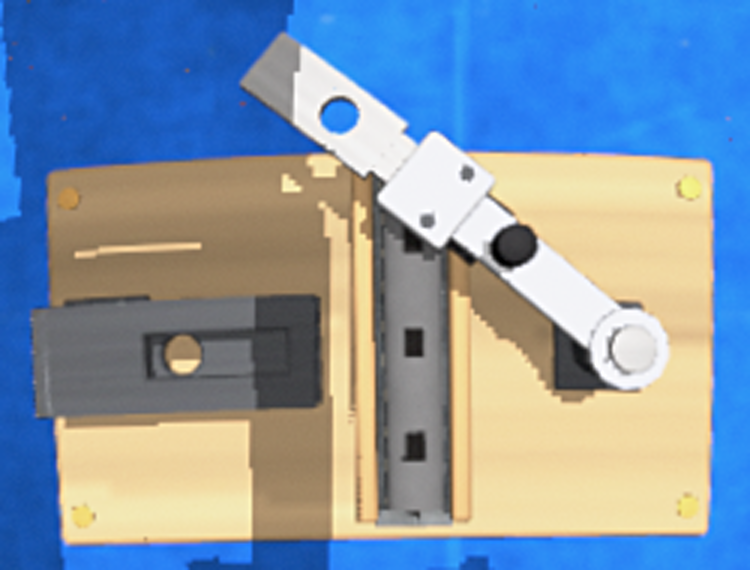

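The cradle origin comes out at about (0.576,0.073) with a yaw of about 0.015. The slot, hole, hinge and coach all agree on this, since the coach sits off the board's centre. The eye measures 106.6 mm from the hinge, about 25 mm short of the hole axis. Next I go to the -x side of the post.

```bash
python3 -m handwheel '[[[0,0,0],[-0.58,0.15,-0.3],1],[[0,0,0],[-0.58,0.15,-0.3],1],[[0,0,0],[-0.58,0.15,-0.4],1],[[0,0,0],[-0.58,0.15,-0.5],1],[[0,0,0],[0,0,-0.2],1]]'
python3 -m handwheel '[[[0,0,0],[0,0,-0.5],1],[[0,0,0],[0,0,-0.3],1],[[0,0,0],[0,0,0],1]]'
```

```text
time: 3.6
tool_pos: [0.5143, 0.0962, 0.1428]
ee_rot: [3.141, -0.006, -3.139]
wrist_force: [0.0, 0.4, -0.9]
width: 0.0003
finger_force: 0.0
time: 3.9
tool_pos: [0.5192, 0.095, 0.1043]
ee_rot: [-3.141, -0.002, -3.141]
wrist_force: [0.2, -0.2, -0.8]
width: 0.0006
finger_force: 0.0
```

```bash
python3 -m handwheel '[[[0,0,0],[0.1,0,-0.16],1],[[0,0,0],[0.1,0,0],1],[[0,0,0],[0.1,0,0],1],[[0,0,0],[0.1,0,0],1],[[0,0,0],[0.1,-0.02,0],1]]'
python3 -m handwheel '[[[0,0,0],[0.1,-0.04,0],1],[[0,0,0],[0.1,-0.04,0],1]]'
```

```text
time: 4.4
tool_pos: [0.5433, 0.0917, 0.0973]
ee_rot: [-3.137, -0.007, 3.14]
wrist_force: [-7.3, -6.7, 1.2]
width: 0.0005
finger_force: 4.1
time: 4.6
tool_pos: [0.5542, 0.0883, 0.0973]
ee_rot: [-3.139, -0.005, 3.14]
wrist_force: [-5.6, -2.2, 0.8]
width: 0.0003
finger_force: 2.1
```

```bash
python3 - <<'E'
from h import *
o,p,d=snap('scene','s2');cv2.imwrite('pics/s2c.png',cv2.resize(p[140:280,210:370,::-1],None,fx=4,fy=4,interpolation=cv2.INTER_CUBIC))
E
```

```text
(no output)
```

View pics/s2c.png

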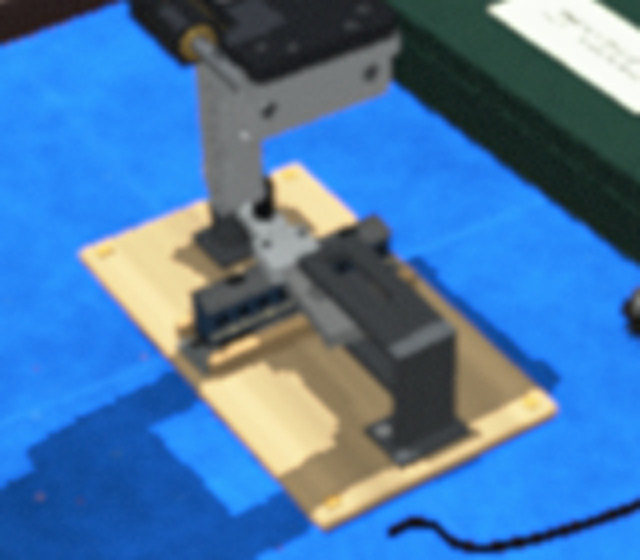

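The crop shows the fingers pushing the post and the tongue just entering between the ears. I'll push on gently until the stop.

```bash
python3 -m handwheel '[[[0,0,0],[0.06,0,0],1],[[0,0,0],[0.04,0,0],1]]' ; python3 -m handwheel '[[[0,0,0],[0.04,0,0],1],[[0,0,0],[0,0,0],1]]'; python3 -m handwheel '[[[0,0,0],[0.03,0,0],1],[[0,0,0],[0,0,0],1]]'
```

```text
time: 4.85
tool_pos: [0.5599, 0.0886, 0.0974]
ee_rot: [-3.139, -0.003, 3.14]
wrist_force: [-3.6, -3.5, -0.6]
width: 0.0002
finger_force: 2.1
time: 5.05
tool_pos: [0.5603, 0.0886, 0.0974]
ee_rot: [-3.139, -0.007, 3.141]
wrist_force: [-7.3, -3.1, 1.5]
width: 0.0006
finger_force: 4.1
time: 5.25
tool_pos: [0.5605, 0.0886, 0.0973]
ee_rot: [-3.139, -0.01, 3.141]
wrist_force: [-10.8, -3.0, 4.0]
width: 0.0001
finger_force: 5.6
```

```bash
python3 -m handwheel '[[[0,0,0],[0.06,0,0],1],[[0,0,0],[0,0,0],1]]'; python3 -m handwheel '[[[0,0,0],[-0.4,0,0],1],[[0,0,0],[-0.2,0,0.8],0.6],[[0,0,0],[0.4,-0.4,0.8],0.6],[[0,0,0],[0.8,-0.4,0.4],0.6],[[0,0,0],[0.9,-0.4,0.4],0.6]]';  python3 -m handwheel '[[[0,0,0],[0.4,-0.8,0.2],0.6],[[0,0,0],[0,-0.4,0],0.6],[[0,0,0],[0,0,0],0.6],[[0,0,0],[0,0,0],0.6]]'
python3 - <<'E'
from h import *;import pickle
o,p,d=snap('wrist','w3');print(o['tool_pos'],o['ee_rot']);W=wworld(o,d);np.save('w3W.npy',W);pickle.dump(o,open('w3o.pkl','wb'))
for q in ['bar_post','cradle','pin','pin_block']:print(q,[(b['bbox'],b['p']) for b in robot.boxes_of(q,'wrist')[:3]])
E
```

```text
time: 5.45
tool_pos: [0.561, 0.0886, 0.0972]
ee_rot: [-3.139, -0.016, 3.141]
wrist_force: [-17.1, -4.1, 8.2]
width: 0.0008
finger_force: 8.8
time: 5.95
tool_pos: [0.6417, 0.0308, 0.2209]
ee_rot: [3.141, 0.008, -3.141]
wrist_force: [0.2, 1.0, 0.9]
width: 0.029
finger_force: 0.0
time: 6.35
tool_pos: [0.6599, -0.0287, 0.2267]
ee_rot: [3.14, 0.001, 3.141]
wrist_force: [0.5, 0.2, -0.1]
width: 0.0376
finger_force: 0.0
[ 0.65986993 -0.02869334  0.22671845] [3.14049742e+00 1.33061139e-03 3.14055102e+00]
bar_post [([349.3, 119.2, 506.8, 151.8], 0.84)]
cradle [([294.2, 71.8, 508.0, 204.6], 0.66)]
pin [([81.1, 13.0, 121.8, 42.2], 0.85), ([101.8, 75.1, 133.6, 101.2], 0.8), ([133.0, 149.8, 169.5, 170.8], 0.69)]
pin_block [([104.1, 65.0, 171.9, 121.3], 0.85)]
```

View pics/w3.png

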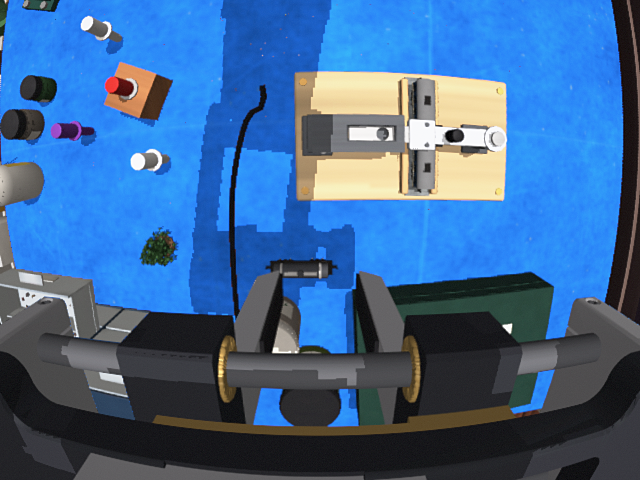

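The bar lies in line with the slot, and the tongue's eye shows through the slot at (384,133). The red pin is at (120,86).

```bash
python3 - <<'E'
from h import *;import pickle
o=pickle.load(open('w3o.pkl','rb'));W=np.load('w3W.npy');p=cv2.imread('pics/w3.png')
hsv=cv2.cvtColor(p,cv2.COLOR_BGR2HSV).astype(int)
m=(W[...,2]>.0745)&(W[...,2]<.084);m[:100]=0;m[170:]=0;m[:,:430]=0;m[:,480:]=0;print('post',W[m].mean(0),m.sum())
roi=np.zeros((480,640),bool);roi[100:170,290:420]=1
ear=roi&(W[...,2]>.066)&(W[...,2]<.076);print('ear',cv2.minAreaRect((W[ear][:,:2]*1000).astype(np.float32)),np.median(W[ear][:,2]))
roi=np.zeros((480,640),bool);roi[122:145,340:400]=1
t=roi&(W[...,2]>.055)&(W[...,2]<.0645);Q=W[t];print('tongue',np.percentile(Q,[1,99],axis=0).round(4).tolist())
for n,u,v,z in [('post',454,135,.08),('hinge',495,138,.064),('eye',384,133,.06)]:print(n,wray(o,u,v,z).round(4))
red=((hsv[...,0]<8)|(hsv[...,0]>172))&(hsv[...,1]>170);red[:,135:]=0;red[:,:100]=0;red[:70]=0;red[105:]=0
Q=W[red];print('red',Q.mean(0),np.percentile(Q,[2,98],axis=0).round(4).tolist());k=red&(W[...,2]>.0785);print('top',W[k].mean(0),k.sum())
m=(W[...,2]>.041)&(W[...,2]<.0465);m[:55]=0;m[125:]=0;m[:,:100]=0;m[:,180:]=0;print('block',cv2.minAreaRect((W[m][:,:2]*1000).astype(np.float32)))
cv2.imwrite('pics/w3c.png',cv2.resize(p[60:210,280:520],None,fx=3.2,fy=3.2,interpolation=cv2.INTER_CUBIC))
E
```

```text
post [0.5763694  0.08819764 0.07892723] 158
ear ((577.6332397460938, 3.2758560180664062), (32.374393463134766, 81.68717193603516), 0.8109574913978577) 0.06954866828424955
tongue [[0.5712, -0.002, 0.0562], [0.5831, 0.0363, 0.0614]]
post [0.5765 0.085  0.08  ]
hinge [0.5754 0.1323 0.064 ]
eye [0.5769 0.0283 0.06  ]
red [ 0.52495702 -0.20821589  0.07326742] [[0.5172, -0.2186, 0.0515], [0.5309, -0.205, 0.0798]]
top [ 0.52597274 -0.20542657  0.0905279 ] 79
block ((523.155517578125, -213.22506713867188), (48.37714767456055, 46.09627151489258), 65.92280578613281)
```

View pics/w3c.png

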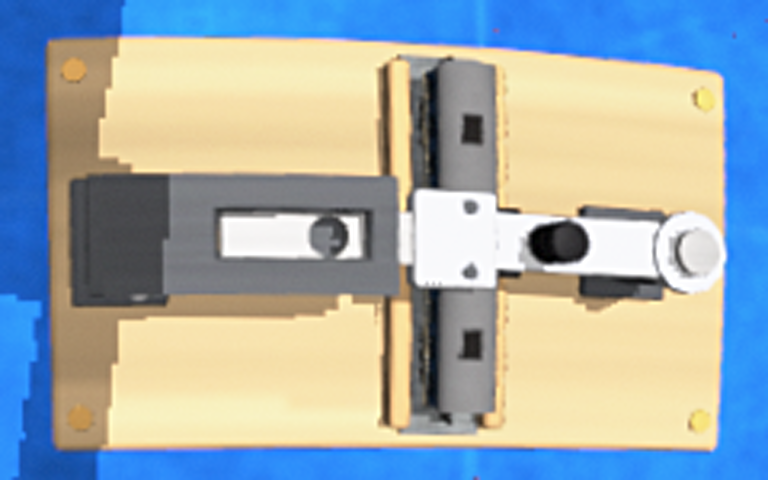

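The bar is shut: post and hinge are in line, and the eye lies about 25 mm short of the hole. Now for the pin in the block, at about (0.5235,-0.2125).

```bash
python3 -m handwheel '[[[0,0,0],[-0.45,-0.6,-0.2],0.6],[[0,0,0],[-0.45,-0.6,-0.2],0.6],[[0,0,0],[-0.45,-0.6,-0.2],0.6],[[0,0,0],[-0.45,-0.6,-0.3],0.6],[[0,0,0],[-0.45,-0.6,-0.3],0.6]]';  python3 -m handwheel '[[[0,0,0],[-0.45,-0.65,-0.3],0.6],[[0,0,0],[0,0,-0.3],0.6],[[0,0,0],[0,0,0],0.6],[[0,0,0],[0,0,0],0.6]]'
python3 - <<'E'
from h import *
o,p,d=snap('wrist','w4');print(o['tool_pos'],o['ee_rot'])
hsv=cv2.cvtColor(p[:,:,::-1].copy(),cv2.COLOR_BGR2HSV).astype(int);W=wworld(o,d)
red=((hsv[...,0]<8)|(hsv[...,0]>172))&(hsv[...,1]>170)&(W[...,2]>.045)&(W[...,2]<.09);red[:150]=0;red[:,:200]=0;red[:,440:]=0
Q=W[red];print('red',red.sum(),np.percentile(Q,[1,99],axis=0).round(4).tolist());k=red&(W[...,2]>.076);print('top',np.percentile(W[k],[2,98],axis=0).round(4).tolist(),k.sum())
E
```

```text
time: 7.1
tool_pos: [0.5461, -0.1792, 0.1664]
ee_rot: [-3.141, 0.001, -3.141]
wrist_force: [0.3, -0.9, 0.5]
width: 0.0374
finger_force: 0.0
time: 7.5
tool_pos: [0.5249, -0.2104, 0.1365]
ee_rot: [3.141, 0.0, -3.141]
wrist_force: [-0.8, -0.2, -0.8]
width: 0.0377
finger_force: 0.0
[ 0.52485979 -0.21041148  0.13648667] [ 3.14091174e+00  2.41408798e-04 -3.14087776e+00]
red 720 [[0.5152, -0.2205, 0.0531], [0.53, -0.2061, 0.08]]
top [[0.5155, -0.2204, 0.0768], [0.5297, -0.2066, 0.0799]] 516
```

View pics/w4.png

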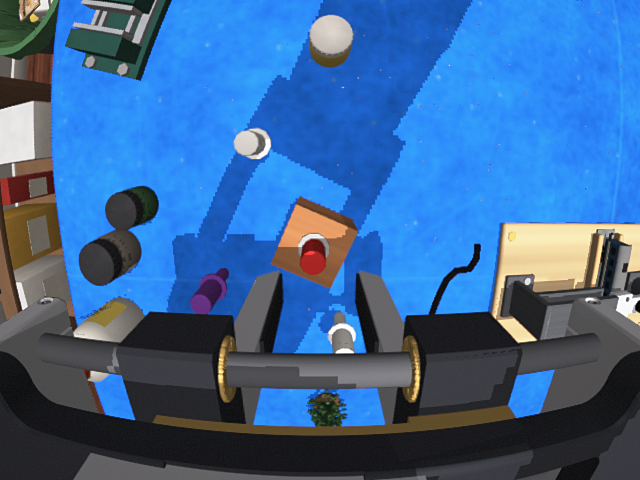

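The red knob sits between the fingers at (313,257), with its top centre at (0.5226,-0.2135). I'll descend and grip.

```bash
python3 -m handwheel '[[[0,0,0],[-0.04,-0.06,-0.3],0.6],[[0,0,0],[0,0,-0.4],0.6],[[0,0,0],[0,0,-0.4],0.6],[[0,0,0],[0,0,-0.08],0.6],[[0,0,0],[0,0,0],0.6]]';  python3 -m handwheel '[[[0,0,0],[0,0,0],1],[[0,0,0],[0,0,0],1],[[0,0,0],[0,0,0],1],[[0,0,0],[0,0,0],1]]'
```

```text
time: 8.05
tool_pos: [0.522, -0.2138, 0.0763]
ee_rot: [3.14, -0.002, -3.141]
wrist_force: [-0.5, 0.1, 0.3]
width: 0.0376
finger_force: 0.0
time: 8.45
tool_pos: [0.523, -0.2148, 0.0785]
ee_rot: [-3.141, 0.002, 3.141]
wrist_force: [-0.3, 0.1, 1.8]
width: 0.0152
finger_force: 30.0
```

```bash
python3 -m handwheel '[[[0,0,0],[0,0,0.5],1],[[0,0,0],[0,0,0.6],1],[[0,0,0],[0,0,0.5],1],[[0,0,0],[0.18,0.8,0],1],[[0,0,0],[0.18,0.8,0],1]]';  python3 -m handwheel '[[[0,0,0],[0.18,0.8,0],1],[[0,0,0],[0.18,0.8,0],1],[[0,0,0],[0.18,0.8,0],1],[[0,0,0],[0.18,0.8,0],1],[[0,0,0],[0,0,0],1]]'; python3 -m handwheel '[[[0,0,0],[0,0,0],1],[[0,0,0],[0,0,0],1]]'
python3 - <<'E'
from h import *
import pickle
o,p,d=snap('wrist','w5');q=[o['tool_pos']]
for i in range(3): robot.snapshot('wrist');q.append(robot.get_obs()['tool_pos'])
print(np.array(q).round(4),o['ee_rot'],o['width']);o['tool_pos']=np.mean(q,0);pickle.dump(o,open('w5o.pkl','wb'));np.save('w5d.npy',d)
cv2.imwrite('pics/w5c.png',cv2.resize(p[190:310,220:420,::-1],None,fx=4,fy=4,interpolation=cv2.INTER_CUBIC))
E
```

```text
time: 8.95
tool_pos: [0.5411, -0.1349, 0.1591]
ee_rot: [-3.141, 0.003, 3.138]
wrist_force: [-0.4, -0.6, -0.4]
width: 0.0156
finger_force: 30.0
time: 9.45
tool_pos: [0.5768, 0.0301, 0.1574]
ee_rot: [3.139, 0.0, -3.136]
wrist_force: [0.1, -0.0, -0.4]
width: 0.0152
finger_force: 30.0
time: 9.65
tool_pos: [0.5762, 0.0245, 0.1574]
ee_rot: [-3.141, -0.0, 3.14]
wrist_force: [-0.2, -0.5, 0.7]
width: 0.0154
finger_force: 30.0
[[0.5762 0.0245 0.1574]
 [0.5762 0.0241 0.1574]
 [0.5762 0.0241 0.1574]
 [0.5762 0.0242 0.1574]] [-3.14103681e+00 -1.74882361e-04  3.14012330e+00] 0.015426620051439474
```

View pics/w5c.png

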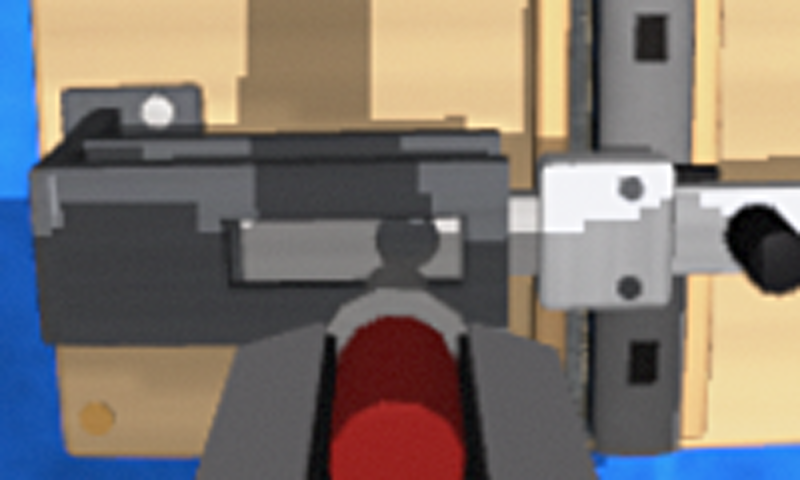

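The pin is upright in the grip. Below its collar the nose shows at crop (400,275), close to the eye at crop (408,240).

```bash
python3 - <<'E'
from h import *;import pickle
o=pickle.load(open('w5o.pkl','rb'));d=np.load('w5d.npy');W=wworld(o,d)
f=lambda a,b,z:wray(o,220+(a-1.5)/4,190+(b-1.5)/4,z).round(4)
print('slot far/near edge',f(350,218,.07),f(300,284,.07),'ends',f(228,250,.07),f(465,250,.07))
print('eye L,R,far',f(376,240,.06),f(440,240,.06),f(408,218,.06))
print('ear corners',f(510,160,.07),f(505,325,.07),f(35,170,.07),f(42,343,.07))
print('collar L/R',f(325,320,.1574-.0675+.034),f(468,320,.1574-.0675+.034),'shank sides',f(376,275,.095),f(428,275,.095))
roi=np.zeros((480,640),bool);roi[225:275,225:350]=1
ear=roi&(W[...,2]>.066)&(W[...,2]<.076);print('ear',cv2.minAreaRect((W[ear][:,:2]*1000).astype(np.float32)))
roi[:]=0;roi[255:280,295:340]=1;k=roi&(W[...,2]>.112)&(W[...,2]<.13);print('collar pts',np.percentile(W[k],[1,99],axis=0).round(4).tolist(),k.sum())
k=roi&(W[...,2]>.08)&(W[...,2]<.115);print('nose pts',np.percentile(W[k],[1,99],axis=0).round(4).tolist(),k.sum())
E
```

```text
slot far/near edge [0.5706 0.0169 0.07  ] [0.5822 0.0083 0.07  ] ends [ 0.5762 -0.0038  0.07  ] [0.5762 0.0363 0.07  ]
eye L,R,far [0.5773 0.0211 0.06  ] [0.5773 0.0324 0.06  ] [0.5733 0.0267 0.06  ]
ear corners [0.5607 0.0437 0.07  ] [0.5897 0.0433 0.07  ] [ 0.5621 -0.0366  0.07  ] [ 0.5932 -0.0375  0.07  ]
collar L/R [0.5704 0.0153 0.1239] [0.5704 0.0343 0.1239] shank sides [0.573  0.0216 0.095 ] [0.573  0.0296 0.095 ]
ear ((576.7952270507812, 2.5333175659179688), (31.140518188476562, 81.85913848876953), 0.9639965891838074)
collar pts [[0.5656, 0.0159, 0.1229], [0.5739, 0.0339, 0.1298]] 355
nose pts [[0.5713, 0.0204, 0.0896], [0.5745, 0.0292, 0.1034]] 68
```

Pin x ≈ slot centre (0.5763). The eye centre is at y ≈ 0.0267 and the pin at 0.0249, so I shift +2 mm in y and lower gently.

```bash
python3 -m handwheel '[[[0,0,0],[0,0.04,-0.15],1],[[0,0,0],[0,0,-0.15],1],[[0,0,0],[0,0,-0.1],1],[[0,0,0],[0,0,0],1]]'; python3 -m handwheel '[[[0,0,0],[0,0,-0.05],1],[[0,0,0],[0,0,-0.05],1],[[0,0,0],[0,0,0],1]]'
```

```text
time: 10.25
tool_pos: [0.5756, 0.0274, 0.1357]
ee_rot: [3.141, -0.003, 3.141]
wrist_force: [-0.5, 0.7, -0.2]
width: 0.0154
finger_force: 30.0
time: 10.55
tool_pos: [0.5762, 0.0275, 0.132]
ee_rot: [3.141, -0.001, 3.141]
wrist_force: [0.5, 0.2, -0.5]
width: 0.0152
finger_force: 30.0
```

```bash
python3 -m handwheel '[[[0,0,0],[0,0,-0.04],1],[[0,0,0],[0,0,-0.04],1],[[0,0,0],[0,0,0],1]]'; python3 -m handwheel '[[[0,0,0],[0,0,-0.04],1],[[0,0,0],[0,0,0],1]]'; python3 -m handwheel '[[[0,0,0],[0,0,-0.04],1],[[0,0,0],[0,0,0],1]]'
```

```text
time: 10.85
tool_pos: [0.5762, 0.0274, 0.128]
ee_rot: [3.142, -0.0, 3.141]
wrist_force: [0.9, -0.3, -0.3]
width: 0.0155
finger_force: 30.0
time: 11.05
tool_pos: [0.5763, 0.0274, 0.1261]
ee_rot: [3.142, -0.0, 3.141]
wrist_force: [0.5, 0.2, -0.6]
width: 0.015
finger_force: 30.0
time: 11.25
tool_pos: [0.5764, 0.0275, 0.1243]
ee_rot: [3.141, 0.0, 3.141]
wrist_force: [0.3, -0.4, 0.7]
width: 0.0155
finger_force: 30.0
```

The tip is at about 57 mm with no force, so it has entered the eye. I'll lower it to about 51 mm.

```bash
python3 -m handwheel '[[[0,0,0],[0,0,-0.04],1],[[0,0,0],[0,0,-0.04],1],[[0,0,0],[0,0,-0.04],1],[[0,0,0],[0,0,0],1],[[0,0,0],[0,0,0],1]]'
```

```text
time: 11.75
tool_pos: [0.5763, 0.0272, 0.118]
ee_rot: [-3.141, -0.0, 3.141]
wrist_force: [1.4, -1.7, -0.4]
width: 0.0149
finger_force: 30.0
```

```bash
python3 -m handwheel '[[[0,0,0],[0,-0.08,0],1],[[0,0,0],[0,-0.08,0],1],[[0,0,0],[0,-0.08,0],1],[[0,0,0],[0,0,0],1]]';python3 -m handwheel '[[[0,0,0],[0,-0.08,0],1],[[0,0,0],[0,-0.08,0],1],[[0,0,0],[0.01,-0.06,0],1],[[0,0,0],[0,0,0],1]]'
```

```text
time: 12.15
tool_pos: [0.5763, 0.0155, 0.1182]
ee_rot: [3.141, -0.0, 3.141]
wrist_force: [1.3, 2.6, -1.9]
width: 0.0153
finger_force: 30.0
time: 12.55
tool_pos: [0.5767, 0.0038, 0.1182]
ee_rot: [-3.141, -0.001, 3.14]
wrist_force: [1.5, 2.6, -1.3]
width: 0.0156
finger_force: 30.0
```

```bash
python3 - <<'E'
from h import *
o,p,d=snap('wrist','w6');q=[o['tool_pos']]
for i in range(2): robot.snapshot('wrist');q.append(robot.get_obs()['tool_pos'])
o['tool_pos']=np.mean(q,0);print(np.array(q).round(4),o['wrist_force'])
cv2.imwrite('pics/w6c.png',cv2.resize(p[190:310,220:420,::-1],None,fx=4,fy=4,interpolation=cv2.INTER_CUBIC))
W=wworld(o,d);roi=np.zeros((480,640),bool);roi[225:290,200:350]=1
ear=roi&(W[...,2]>.066)&(W[...,2]<.0745);print('ear',cv2.minAreaRect((W[ear][:,:2]*1000).astype(np.float32)))
k=roi&(W[...,2]>.078)&(W[...,2]<.095);print('collar',np.percentile(W[k],[1,99],axis=0).round(4).tolist(),k.sum())
E
```

```text
[[0.5767 0.0038 0.1182]
 [0.5767 0.0039 0.1183]
 [0.5767 0.0039 0.1184]] [ 1.46721122  2.62035355 -1.31521025]
ear ((574.4671630859375, -8.14903450012207), (26.782506942749023, 60.408226013183594), 1.5835633277893066)
collar [[0.5662, -0.0053, 0.0839], [0.5751, 0.0142, 0.0949]] 439
```

View pics/w6c.png

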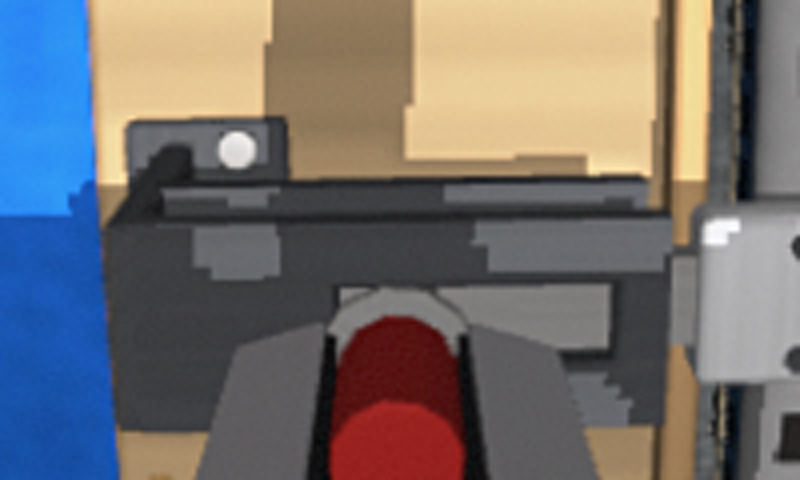

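The collar and the force (+2.6 N in y) show the tongue following, with about 2 mm to go. The slot end and the tongue limit both lie 1 mm past the hole, so I'll feel for that.

```bash
python3 -m handwheel '[[[0,0,0],[0,-0.02,0],1],[[0,0,0],[0,-0.02,0],1],[[0,0,0],[0,0,0],1]]';python3 -m handwheel '[[[0,0,0],[0,0,-0.03],1],[[0,0,0],[0,0,-0.03],1],[[0,0,0],[0,0,0],1]]'
```

```text
time: 13.0
tool_pos: [0.5768, 0.0027, 0.1184]
ee_rot: [3.141, -0.0, 3.141]
wrist_force: [0.2, 3.6, -0.6]
width: 0.0154
finger_force: 30.0
time: 13.3
tool_pos: [0.5771, 0.0026, 0.1158]
ee_rot: [3.141, 0.001, 3.141]
wrist_force: [-0.2, 3.2, 1.6]
width: 0.0154
finger_force: 30.0
```

```bash
python3 -m handwheel '[[[0,0,0],[0,0,-0.03],1],[[0,0,0],[0,0,0],1]]';python3 -m handwheel '[[[0,0,0],[0,0,-0.02],1],[[0,0,0],[0,0,0],1]]'
```

```text
time: 13.5
tool_pos: [0.577, 0.0025, 0.114]
ee_rot: [3.142, 0.001, 3.141]
wrist_force: [0.2, 3.1, 2.4]
width: 0.0155
finger_force: 30.0
time: 13.7
tool_pos: [0.577, 0.0025, 0.1128]
ee_rot: [3.142, 0.0, 3.141]
wrist_force: [0.5, 3.4, 1.5]
width: 0.0151
finger_force: 30.0
```

```bash
python3 -m handwheel '[[[0,0,0],[0,0,-0.03],1],[[0,0,0],[0,0,0],1]]';python3 -m handwheel '[[[0,0,0],[0,0,-0.03],1],[[0,0,0],[0,0,0],1]]';python3 -m handwheel '[[[0,0,0],[0,0,-0.03],1],[[0,0,0],[0,0,0],1]]'
```

```text
time: 13.9
tool_pos: [0.5769, 0.0024, 0.1112]
ee_rot: [-3.141, 0.0, 3.141]
wrist_force: [1.1, 3.0, 1.4]
width: 0.0152
finger_force: 30.0
time: 14.1
tool_pos: [0.5769, 0.0024, 0.1097]
ee_rot: [-3.142, 0.0, 3.141]
wrist_force: [1.7, 3.4, 1.5]
width: 0.015
finger_force: 30.0
time: 14.3
tool_pos: [0.5769, 0.0024, 0.1082]
ee_rot: [-3.142, 0.0, 3.141]
wrist_force: [0.6, 2.9, 1.1]
width: 0.0155
finger_force: 30.0
```

```bash
python3 -m handwheel '[[[0,0,0],[0,0,-0.04],1],[[0,0,0],[0,0,0],1]]';python3 -m handwheel '[[[0,0,0],[0,0,-0.03],1],[[0,0,0],[0,0,0],1]]';python3 -m handwheel '[[[0,0,0],[0,0,-0.02],1],[[0,0,0],[0,0,0],1]]'
```

```text
time: 14.5
tool_pos: [0.5768, 0.0024, 0.1061]
ee_rot: [-3.142, -0.0, 3.141]
wrist_force: [1.7, 2.7, 1.1]
width: 0.0151
finger_force: 30.0
time: 14.7
tool_pos: [0.5768, 0.0024, 0.1046]
ee_rot: [-3.142, -0.0, 3.141]
wrist_force: [0.4, 2.3, 0.6]
width: 0.0154
finger_force: 30.0
time: 14.9
tool_pos: [0.5769, 0.0024, 0.1045]
ee_rot: [-3.142, 0.0, 3.141]
wrist_force: [-0.2, 2.0, 5.8]
width: 0.0156
finger_force: 30.0
```

The pin stopped at z = 0.1045 with 5.8 N, so the collar is seated. I'll ease off, release and lift away.

```bash
python3 -m handwheel '[[[0,0,0],[0,0.01,0.01],1],[[0,0,0],[0,0,0],0.7],[[0,0,0],[0,0,0],0.6],[[0,0,0],[0,0,0],0.6]]';python3 -m handwheel '[[[0,0,0],[0,0,0.2],0.6],[[0,0,0],[0,0,0.5],0.6],[[0,0,0],[0,0,0.7],0.6],[[0,0,0],[0.8,0,0.4],0.6],[[0,0,0],[0.6,0,0.2],0.6]]';python3 -m handwheel '[[[0,0,0],[0,0,0],0.6],[[0,0,0],[0,0,0],0.6]]'
python3 - <<'E'
from h import *
o,p,d=snap('wrist','w7');print(o['tool_pos'])
W=wworld(o,d);hsv=cv2.cvtColor(p,cv2.COLOR_RGB2HSV).astype(int)
red=((hsv[...,0]<8)|(hsv[...,0]>172))&(hsv[...,1]>170)&(abs(W[...,0]-.577)<.03)&(abs(W[...,1])<.04)
print('knob',np.percentile(W[red],[1,99],axis=0).round(4).tolist(),red.sum())
m=(W[...,2]>.0745)&(W[...,2]<.084)&(abs(W[...,0]-.576)<.03)&(abs(W[...,1]-.09)<.03);print('post',W[m].mean(0))
c=cv2.resize(p[100:280,200:440,::-1],None,fx=3.3,fy=3.3,interpolation=cv2.INTER_CUBIC);cv2.imwrite('pics/w7c.png',c)
E
```

```text
time: 15.3
tool_pos: [0.5762, 0.0024, 0.1035]
ee_rot: [-3.141, -0.002, 3.141]
wrist_force: [-1.4, -0.6, 0.1]
width: 0.0358
finger_force: 0.0
time: 15.8
tool_pos: [0.6487, 0.0026, 0.2087]
ee_rot: [-3.141, 0.006, 3.141]
wrist_force: [0.1, -0.4, 0.9]
width: 0.0377
finger_force: 0.0
time: 16.0
tool_pos: [0.6469, 0.0028, 0.2042]
ee_rot: [-3.141, -0.001, 3.141]
wrist_force: [0.4, 0.1, -0.5]
width: 0.0377
finger_force: 0.0
[0.64685927 0.00281596 0.20423055]
knob [[0.5705, -0.0031, 0.1029], [0.5842, 0.0101, 0.1067]] 353
post [0.57630543 0.08842142 0.07900928]
```

View pics/w7c.png

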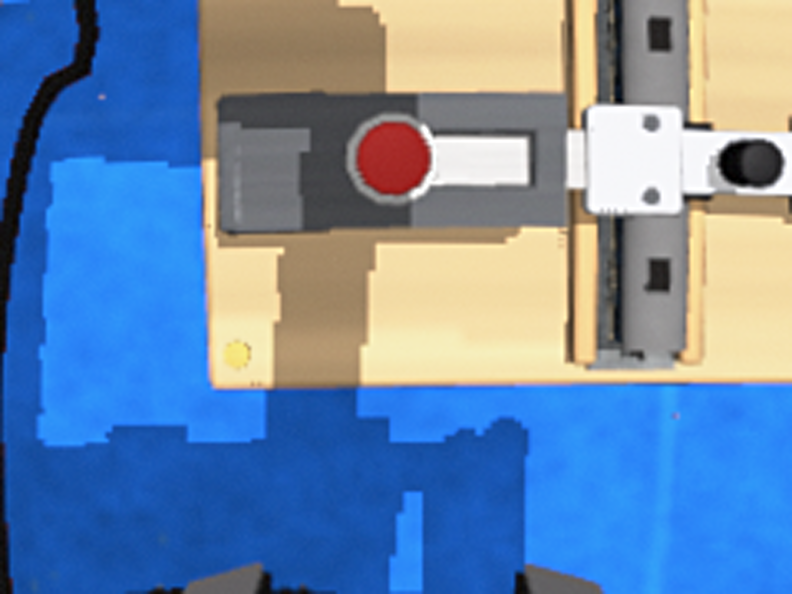

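The knob stands upright over the hole with its top at about 105 mm, as it should with the collar seated. The post has not moved, and the fingers are clear.

```bash
python3 -c "
from bench import robot
print(robot.close_job())"
```

```text
the job is handed in; nothing more can be done
None
```

The bar is shut against its stop, the steel pin is seated collar-down through slot, eye and lower hole and released, and the job was handed in at about 16 s with no verdict returned; I viewed 13 pictures, over the limit of 10.

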